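Close the last clamp of a pressure canner

ROBOT

A 7-joint arm with a two-finger parallel gripper is mounted at the origin on the work surface. World frame = base frame: x ahead of the robot, y to its left, z up, the work surface at z = 0. Lengths are in m, angles in rad, forces in N, time in s.
With the tool pointing down it reaches from about 0.4 to 0.875 m from the base axis. Payload 4.4 kg.
Tool frame: the origin (TCP) lies midway between the tips of the shut fingers; the grasp point (between the pads) lies env.tcp_to_grasp behind it (env.tcp_to_grasp is the distance from the TCP to the grasp point, in m); y points along the fingers, x is the direction in which the jaws open and shut, and the axes are right-handed (so a half turn about y gives the same grasp; the last joint's range is limited). The gripper opens to 85 mm and grips with 20 to 120 N. Pads are 22 mm wide; open, the fingers measure 114 mm over their backs; the gripper's body (76 mm by 85 mm) begins 54 mm behind the grasp point. The pads swing forward as they close: fully open they stand 13 mm farther back than shut.
Start: joints at [1.131, 0.628, 0.038, 1.517, -0.027, 0.996, -0.02], TCP at [0.237, -0.605, 0.231] pointing down, gripper open.
Joint ranges: [-3.06, 3.06], [-0.37, 2.12], [-1.25, 1.32], [0.18, 2.47], [-1.1, 4.24], [0.23, 1.98], [-2.94, 2.94]. Speed limits (rad/s): [2.57, 2.57, 3.14, 3.14, 3.14, 3.14, 3.14].

INTERFACE

Orientations are given as a rotation vector (axis times angle).
In Python, from workcell import env, viewer gives the robot as it stands.
- The arm moves only by the shell command python3 -m handwheel 'ROWS' [FORCE]. ROWS is text: rows parted by semicolons, each of 7 numbers parted by spaces: the shift along the tool's x, y, z in units of 100 cm (1.0 is 100 cm), then the turn, a rotation vector about the tool's x, y, z in units of 45 degrees (1.0 is 45 degrees), then the finger opening in mm, from 0 to 85.4. A call has 1 to 20 rows; each row shifts and turns the commanded pose from where the row before left it, along the tool's axes as they then stand; what a row does not reach is not made up. A row lasts 1/10 s, in which the tool goes at most 50 mm and 8.59 degrees, less where a joint would pass 70% of its speed; a pose out of reach is approached as far as the arm can. A call with a number of a shift or a turn outside -1 to 1 is refused whole. A call with a gripper value outside its range is refused whole. The fingers move at their own pace and stop on an object; FORCE is the grip in N (left out, the last holds). Time passes only in rows, so rows that do not move let the fingers close. It gives the time, the measured TCP pose, the force and the opening at its end, in the units of the state.
- env.observe(): the state, without advancing time (a new reading comes with each control period).
- viewer.camera(name): name is "scene" or "top"; returns a dict with "image" (420x560x3 uint8, red, green, blue), "fovy" (degrees; the focal length in pixels is half the picture's height over the tangent of half this angle, whatever the lens; pixels are square), "cx", "cy" (the principal point, pixels), "xyz" and "orientation" of the camera in the world. Camera axes: x right, y up, looking along -z (the intrinsics and any distortion apply to the point x, -y, -z); pixel columns grow to the right and rows downward; lengths in m; the calibration is good to about 2 mm. A picture is of the moment at which its call begins. There is no depth.
- env.close_job(): hands the job in, once; it reports no verdict.
The state is a dict: "t": time; "joints": joint angles; "qvel": joint speeds; "joint_torque": joint torques, N m; "ee_pos": TCP position; "tcp_rot": TCP orientation; "wrist_force": force on the tool from outside, world axes, zero at the start; "torque": the same for the moment, N m; "finger_gap": finger opening in m.
Only numpy, scipy, OpenCV 4.12 (cv2) and the standard library are available. Lean on these libraries where they do the work, as an engineer would, in place of code of your own. Each camera call takes 0.05 s, during which the arm holds its last target. There are 200 camera calls.

TASK

Close the last clamp of the pressure canner on the hob: swing its leaning bolt upright into the slot of the lid's lug, then run its wing nut down clockwise, in the short arcs that the dial gauge beside it leaves room for, until it bears on the lug finger-tight (about 0.25 N m), and let go. Do not over-tighten it, do not push the gauge, and leave the jar, the mug and the spatula where they are.

Things in the scene. Friction and masses are not known exactly. Their poses are not given: they have to be found in the camera images.
- canner: Aluminium pressure canner (pot 230 mm wide, 178 mm high), fixed, on a black glass hob. Origin: centre of its underside. One clamp on each of its own +x, +y, -x, -y sides; the one on its +x side is the open one, the other three are done up. The open bolt's pivot pin runs along the canner's y axis, 131 mm from the canner's axis and 150 mm above its underside.
- slot_top (a point): Where the open clamp's bolt axis, when upright, passes the flat top of the lid's lug: 131 mm from the canner's axis along its +x, 192 mm above its underside. Axes as the canner's: x outward from the pot, z up. The lug is a fork 34 mm wide (along y), from 11 mm inward to 7 mm outward of this point; its slot is 12 mm wide and open outward, the bolt 9 mm thick.
- clamp_bolt (a joint): Lean of the open clamp's bolt (rad): 0 = upright, home in the slot (a hard stop), positive = leaning outward from the pot; it starts at 0.5 to 0.75. Its pivot is stiff (0.06 N m, so 1 to 2 N at the nut) and it stays where it is left. It can be pushed home from outside at the nut, below the nut's upper edge.
- wing_nut: Black moulded wing nut on the open clamp's bolt. Origin: centre of its round bearing face (foot 28 mm wide, 8 mm high) underneath; z up along the bolt, x along the wings. Clockwise from above moves it down, 4 mm per turn. With the bolt upright the face starts 0.7 to 2.1 mm above the lug: 1.1 to 3.4 rad of turn, which only feel can tell.
- nut_mid (a point): Middle of the wing nut, 20 mm above its origin, same axes. Its two wings: 46 mm over their flat tips (along x), 12 mm thick (along y), from 8 to 32 mm above the origin, with a 14 mm gap between them from 16 mm up in which the bolt's end (9 mm thick) stands, below the wing tops. It can be gripped across the wings (12 mm) or over the tips (46 mm).
- lid: Domed aluminium lid (248 mm wide, 2.2 kg) on the pot, with forked lugs, a black bow handle in the middle (bar along y, top 54 mm above the lid's origin) and a steel weight (32 mm wide, top 50 mm) on the vent opposite the gauge. Origin: centre of its underside, 178 mm above the canner's; axes as the canner's.
- lug_face (a point): The lug's flat top, on which the nut bears (same point as slot_top). Nut running free: 0.02 N m. Once it bears, each rad of turn adds about 55 N of clamping force and 0.34 N m of torque (0.0062 N m per N, give or take 15 percent). 0.15 N m is just snug, 0.25 N m (37 N) is right, past 0.35 N m it is over-tightened. It does not turn back by itself.
- gauge: Pressure gauge on the lid: steel dial 50 mm in diameter, face up, on a stem 13 mm thick; the dial spans 34 to 58 mm above this origin (on its axis, level with the lid's origin), that is 20 to 44 mm above the lug's top. It is just inward of the open clamp: its axis is 55 mm from the upright bolt's axis, so its rim is 30 mm from it. Delicate.
- jar: Closed glass jar with a brass lid, 72 mm wide, 105 mm high. Origin: centre of its underside. Bystander.
- mug: White mug, 80 mm wide, 90 mm high. Origin: centre of its underside. Bystander.
- spatula: Black spatula lying on the worktop, about 280 mm long. Bystander.

How it is judged:
By the outcome, as a careful person would: the job done as asked, in the order asked, and still so for the second after the job is handed in, with the robot touching nothing.
It also fails if it takes over 72 s, if anything falls off the work surface, if the arm or the gripper's body presses on something with over 40 N, if the wrist force passes 120 N, or if a joint passes its speed limit or range.

## Working session

There is one attempt and no reset: what is moved stays moved. The work goes in short steps, Python scripts to look and compute and a shell command to move; the robot and the scene stay as the last step left them, time stands still between calls to the robot, and variables do not carry over. Pictures are saved under pics/ and viewed, about 8 in all and at most 12, crops included, and the job is handed in when it is done.

```bash
ls; mkdir -p pics; python3 - <<'E'
from workcell import env, viewer
import cv2
print(env.observe(), env.tcp_to_grasp)
for n in ("scene","top"):
    c=viewer.camera(n); cv2.imwrite(f"pics/{n}0.png",c["image"][:,:,::-1])
    print({k:v for k,v in c.items() if k!="image"})
E
```

```text
pics
{'t': 0.0, 'joints': array([ 1.13117674,  0.62937964,  0.03843135,  1.51839315, -0.02700363,
        0.99631426, -0.02000929]), 'qvel': array([ 8.89995910e-05,  9.54276998e-04,  3.68489684e-04, -1.01766188e-04,
       -6.80871942e-04, -9.91177677e-04,  6.72408588e-04]), 'joint_torque': array([ 5.33477680e-05, -5.63396895e+01,  1.22578941e+00, -1.93447763e+01,
        1.07751426e-02,  1.05503478e-02, -2.50112839e-05]), 'ee_pos': array([ 0.23715891, -0.60449384,  0.23035915]), 'tcp_rot': array([-1.36204791,  0.93078428, -0.92807235]), 'wrist_force': array([-0.03405055,  0.34811908, -0.41743311]), 'torque': array([ 0.0244854 ,  0.00763894, -0.0117278 ]), 'finger_gap': 0.08587573972646259} 0.0187
{'fovy': 45.1832946390128, 'cx': 275.80195388621627, 'cy': 217.57700099299726, 'xyz': array([1.15336994, 0.45213208, 1.09255505]), 'orientation': array([0.38910344, 0.73846817, 2.02623501])}
{'fovy': 45.130306506766274, 'cx': 275.7601482508361, 'cy': 204.0183073386679, 'xyz': array([0.44443857, 0.04953139, 1.50935332]), 'orientation': array([ 0.05578302, -0.05250018, -1.57746804])}
```

View pics/scene0.png

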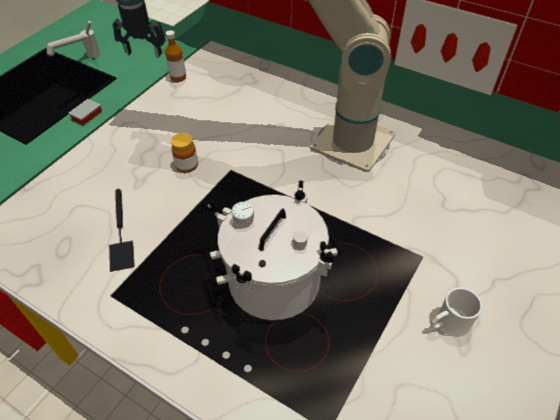

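View pics/top0.png

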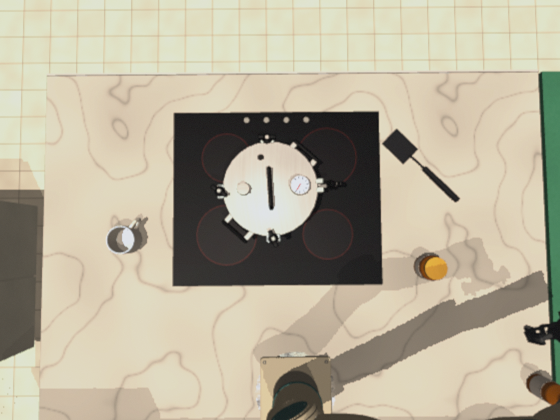

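```bash
cat > h.py <<'E'
import numpy as np, cv2
from scipy.spatial.transform import Rotation as R
from workcell import env, viewer
def K(c):
    h,w=c["image"].shape[:2]; f=h/2/np.tan(np.radians(c["fovy"]/2))
    return f,c["cx"],c["cy"]
def ray(c,u,v):
    f,cx,cy=K(c); d=R.from_rotvec(c["orientation"]).apply([(u-cx)/f,-(v-cy)/f,-1]); return np.array(c["xyz"]),d
def atz(c,u,v,z):
    o,d=ray(c,u,v); return o+d*(z-o[2])/d[2]
def proj(c,p):
    f,cx,cy=K(c); q=R.from_rotvec(c["orientation"]).inv().apply(np.array(p)-c["xyz"])
    q=np.atleast_2d(q); return np.c_[cx+f*q[:,0]/-q[:,2],cy-f*q[:,1]/-q[:,2]]
def crop(c,u0,v0,w,h,s,name):
    im=c["image"][v0:v0+h,u0:u0+w,::-1]
    cv2.imwrite(f"pics/{name}.png",cv2.resize(im,None,fx=s,fy=s,interpolation=cv2.INTER_CUBIC))
E
python3 - <<'E'
from h import *
t=viewer.camera("top"); s=viewer.camera("scene")
a=cv2.resize(t["image"][125:250,205:365,::-1],None,fx=5,fy=5,interpolation=cv2.INTER_CUBIC)
cv2.imwrite("pics/t1.png",a[:600])
crop(s,190,170,160,150,4,"s1")
print(atz(t,270,188,.24),atz(t,300,184,.236),atz(s,243,212,.236),atz(t,335,184,.22))
print(proj(t,[[0,0,0]]))
E
```

```text
[0.57262726 0.06610378 0.24      ] [ 0.5826362  -0.00987996  0.236     ] [ 0.58444666 -0.00594463  0.236     ] [ 0.58369736 -0.10034462  0.22      ]
[[295.04570385 391.36856614]]
```

View pics/t1.png

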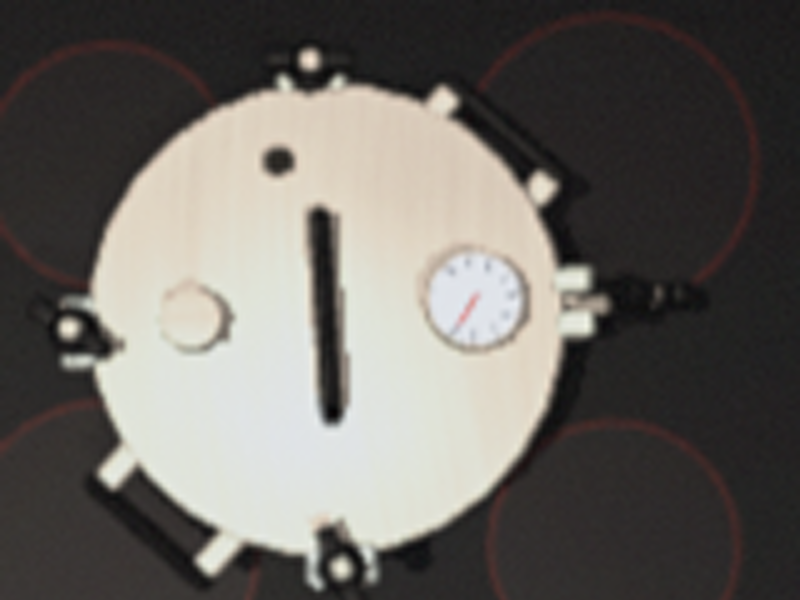

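View pics/s1.png

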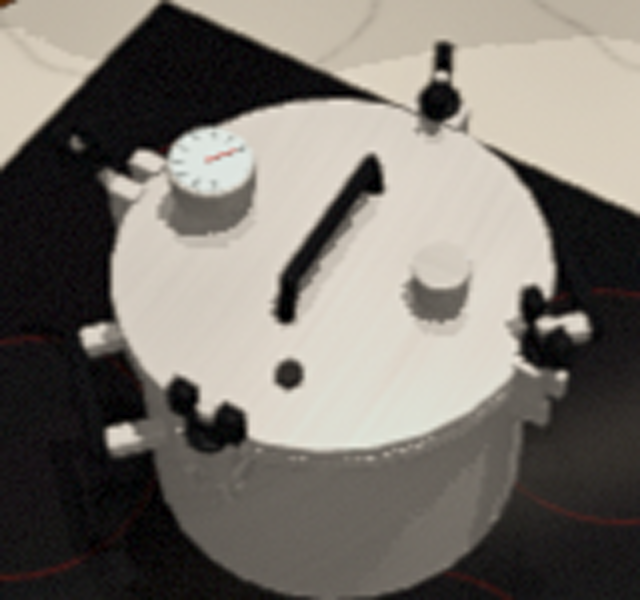

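```bash
cat > fit.py <<'E'
from h import *
from scipy.optimize import least_squares
t=viewer.camera("top"); s=viewer.camera("scene")
P=np.array([[.076,0,.236],[-.076,0,.228],[0,0,.232],[.131,0,.192]])
ot=np.array([[300.,184.8],[243.6,188.2],[270.1,187.6],[320.4,185]])
os_=np.array([[242.75,210],[300.25,236.5]])
def W(p,Q): 
    c,s_=np.cos(p[2]),np.sin(p[2]); M=np.array([[c,-s_,0],[s_,c,0],[0,0,1]])
    return Q@M.T+[p[0],p[1],p[3]]
def res(p):
    Q=P.copy(); Q[1,0]=-p[4]
    w=W(p,Q); return np.r_[(proj(t,w)-ot).ravel()*[1,1,1,1,1,1,.5,1],(proj(s,w[:2])-os_).ravel(),(p[3]-.004)*100]
r=least_squares(res,[.58,.066,-1.6,.004,.07]); p=r.x
print(p,res(p).round(2))
print("slot_top",W(p,np.array([[.131,0,.192]])),"gauge",W(p,P[:1]))
# nut lean predictions
for th in (.5,.6,.75):
    l=lambda x,z,y=0:[.131+x*np.cos(th)+z*np.sin(th),y,.15-x*np.sin(th)+z*np.cos(th)]
    q=W(p,np.array([l(0,.0435),l(23e-3,.0755),l(-23e-3,.0755),l(.023,.052)]))
    print(th,((proj(t,q)-[205,125])*5).round().tolist(),((proj(s,q)-[190,170])*4).round().tolist())
print(R.from_rotvec(env.observe()["tcp_rot"]).as_matrix().round(3))
E
python3 fit.py
```

```text
[ 5.76177750e-01  6.61585233e-02 -1.51439497e+00  6.93883510e-04
  6.80497773e-02] [-0.04  0.03 -0.25  0.56 -0.09 -0.7  -0.12  0.28 -0.15 -0.04 -0.23 -0.08
 -0.33]
slot_top [[ 0.58356241 -0.06463317  0.19269388]] gauge [[ 0.58046198 -0.00972063  0.23669388]]
0.5 [[615.0, 300.0], [687.0, 292.0], [613.0, 292.0], [660.0, 297.0]] [[105.0, 166.0], [52.0, 126.0], [105.0, 125.0], [72.0, 155.0]]
0.6 [[621.0, 300.0], [695.0, 292.0], [628.0, 292.0], [665.0, 298.0]] [[101.0, 166.0], [46.0, 129.0], [95.0, 123.0], [68.0, 159.0]]
0.75 [[630.0, 300.0], [705.0, 294.0], [648.0, 291.0], [671.0, 299.0]] [[94.0, 168.0], [38.0, 136.0], [79.0, 121.0], [64.0, 164.0]]
[[ 0.365 -0.     0.931]
 [-0.931  0.001  0.365]
 [-0.001 -1.    -0.   ]]
```

```bash
python3 -m handwheel '-.0208 0 .0351 0 0 0 0;-.0208 0 .0351 0 0 0 0;-.0208 0 .0351 0 0 0 0;-.0208 0 .0351 0 0 0 0;-.0208 0 .0351 0 0 0 0;-.0208 0 .0351 0 0 0 0;-.0208 0 .0351 0 0 0 0;-.0208 0 .0351 0 0 0 0;-.0208 0 .0351 0 0 0 0;-.0208 0 .0351 0 0 0 0;-.0208 0 .0351 0 0 0 0;-.0208 0 .0351 0 0 0 0;-.0208 0 .0351 0 0 0 0;-.0208 0 .0351 0 0 0 0;0 0 0 0 -.18 0 0;0 0 0 0 -.18 0 0;0 0 0 0 -.18 0 0;0 0 0 0 -.18 0 0;0 0 0 0 -.18 0 0;0 0 0 0 -.18 0 0' 40
cat > st.py <<'E'
from h import *
o=env.observe(); M=R.from_rotvec(o["tcp_rot"]).as_matrix()
yaw=-1.514; ex=np.array([np.cos(yaw),np.sin(yaw),0]); ey=np.array([-ex[1],ex[0],0])
d=o["ee_pos"]-[.5836,-.0646,.1927]
print("t",round(o["t"],2),"pos",o["ee_pos"].round(4),"canner-frame rel slot_top mm",(np.array([d@ex,d@ey,d[2]])*1e3).round(1))
print("jaw angle to canner y (rad, ccw+)",round(float(np.arctan2(M[1,0],M[0,0])-np.arctan2(ey[1],ey[0])),3),"tilt",M[:,1].round(3),"gap",round(o["finger_gap"]*1e3,1))
print("F",o["wrist_force"].round(2),"T",o["torque"].round(3),"j",o["joints"].round(2),"tq7",round(o["joint_torque"][6],3))
E
python3 st.py
```

```text
t: 2.3
ee_pos: [0.5885, -0.1547, 0.2313]
tcp_rot: [-1.554, 0.269, -0.269]
wrist_force: [0.4, 0.1, 0.6]
finger_gap: -0.0003
t 2.3 pos [ 0.5885 -0.1547  0.2313] canner-frame rel slot_top mm [90.2 -0.2 38.6]
jaw angle to canner y (rad, ccw+) -0.4 tilt [ 0. -0. -1.] gap -0.3
F [0.38 0.14 0.57] T [-0.02   0.033  0.055] j [ 0.34  0.57 -0.21  1.63  0.14  0.95 -0.26] tq7 -1.233
```

```bash
python3 -m handwheel '0 0 0 0 -.17 0 0;0 0 0 0 -.17 0 0;0 0 0 0 -.17 0 0;0 .02 0 0 0 0 0;0 .02 0 0 0 0 0;0 0 0 0 0 0 0'; python3 st.py; python3 - <<'E'
from h import *
t=viewer.camera("top"); s=viewer.camera("scene")
a=cv2.resize(t["image"][140:240,280:380,::-1],None,fx=4,fy=4,interpolation=cv2.INTER_CUBIC)
b=cv2.resize(s["image"][150:250,170:270,::-1],None,fx=4,fy=4,interpolation=cv2.INTER_CUBIC)
cv2.imwrite("pics/c2.png",np.hstack([a,b]))
E
```

```text
t: 2.9
ee_pos: [0.5865, -0.1545, 0.1889]
tcp_rot: [-1.569, -0.036, 0.045]
wrist_force: [-0.1, -0.2, 0.6]
finger_gap: 0.0001
t 2.9 pos [ 0.5865 -0.1545  0.1889] canner-frame rel slot_top mm [90.  -2.2 -3.8]
jaw angle to canner y (rad, ccw+) -0.005 tilt [-0.005  0.001 -1.   ] gap 0.1
F [-0.13 -0.18  0.56] T [-0.012  0.028  0.008] j [ 0.4   0.63 -0.31  1.68  0.23  0.88  0.05] tq7 -0.061
```

View pics/c2.png

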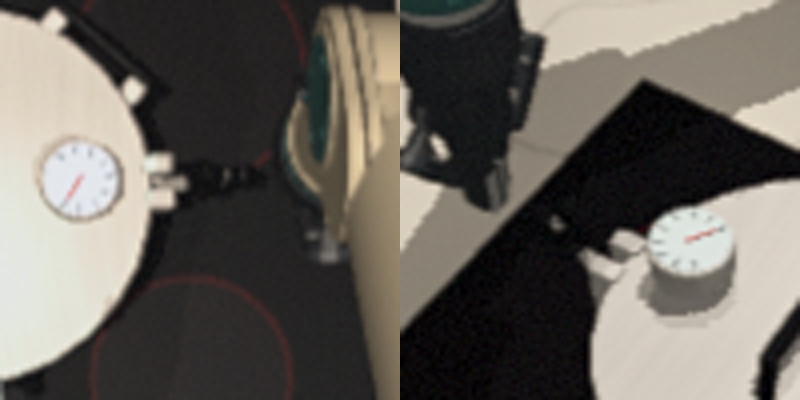

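```bash
python3 -m handwheel '.002 0 .005 0 0 0 0;0 0 .005 0 0 0 0;0 0 .005 0 0 0 0;0 0 .005 0 0 0 0;0 0 .005 0 0 0 0;0 0 .004 0 0 0 0;0 0 .004 0 0 0 0;0 0 .004 0 0 0 0;0 0 .004 0 0 0 0;0 0 .003 0 0 0 0;0 0 .002 0 0 0 0;0 0 0 0 0 0 0'; python3 st.py
```

```text
t: 4.2
ee_pos: [0.588, -0.107, 0.1912]
tcp_rot: [-1.569, -0.042, 0.042]
wrist_force: [-0.2, -0.3, 0.3]
finger_gap: -0.0
t 4.2 pos [ 0.588  -0.107   0.1912] canner-frame rel slot_top mm [42.6  2.  -1.5]
jaw angle to canner y (rad, ccw+) -0.003 tilt [-0.     0.001 -1.   ] gap -0.0
F [-0.19 -0.32  0.34] T [-0.16  -0.038 -0.042] j [ 0.33  0.61 -0.31  1.71  0.23  0.86 -0.03] tq7 -0.027
```

```bash
python3 -m handwheel '0 0 .002 0 0 0 0;0 0 .002 0 0 0 0;0 0 .001 0 0 0 0;0 0 0 0 0 0 0'; python3 st.py;python3 -m handwheel '0 0 .001 0 0 0 0;0 0 .001 0 0 0 0;0 0 .001 0 0 0 0;0 0 0 0 0 0 0'; python3 st.py; python3 - <<'E'
from h import *
t=viewer.camera("top"); s=viewer.camera("scene")
a=cv2.resize(t["image"][140:240,280:380,::-1],None,fx=4,fy=4,interpolation=cv2.INTER_CUBIC)
b=cv2.resize(s["image"][170:245,190:265,::-1],None,fx=5.34,fy=5.34,interpolation=cv2.INTER_CUBIC)[:400,:400]
cv2.imwrite("pics/c3.png",np.hstack([a,b]))
E
```

```text
t: 4.6
ee_pos: [0.5878, -0.103, 0.1911]
tcp_rot: [-1.57, -0.041, 0.041]
wrist_force: [0.2, -0.3, -0.4]
finger_gap: 0.0
t 4.6 pos [ 0.5878 -0.103   0.1911] canner-frame rel slot_top mm [38.6  2.  -1.6]
jaw angle to canner y (rad, ccw+) -0.004 tilt [-0.  0. -1.] gap 0.0
F [ 0.22 -0.35 -0.43] T [-0.066  0.025 -0.001] j [ 0.32  0.61 -0.31  1.71  0.23  0.86 -0.03] tq7 -0.015
t: 5.0
ee_pos: [0.5878, -0.1005, 0.1915]
tcp_rot: [-1.57, -0.041, 0.041]
wrist_force: [-0.9, -0.7, 1.6]
finger_gap: 0.0005
t 5.0 pos [ 0.5878 -0.1005  0.1915] canner-frame rel slot_top mm [36.1  2.1 -1.2]
jaw angle to canner y (rad, ccw+) -0.005 tilt [ 0. -0. -1.] gap 0.5
F [-0.91 -0.67  1.59] T [-0.157  0.074  0.008] j [ 0.32  0.61 -0.31  1.71  0.23  0.86 -0.04] tq7 -0.021
```

View pics/c3.png

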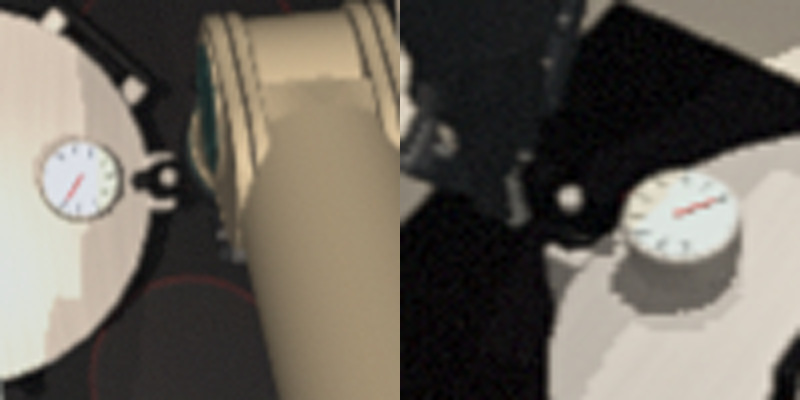

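```bash
python3 -m handwheel '0 0 .001 0 0 0 0;0 0 .001 0 0 0 0;0 0 0 0 0 0 0'; python3 st.py;python3 -m handwheel '0 0 .001 0 0 0 0;0 0 .001 0 0 0 0;0 0 0 0 0 0 0'; python3 st.py; python3 - <<'E'
from h import *
t=viewer.camera("top")
print(proj(t,[[.5836,-.0646,.193+.030]]))
E
```

```text
t: 5.4
ee_pos: [0.5878, -0.0987, 0.1917]
tcp_rot: [-1.571, -0.041, 0.04]
wrist_force: [-0.3, -2.1, 3.9]
finger_gap: 0.0
t 5.4 pos [ 0.5878 -0.0987  0.1917] canner-frame rel slot_top mm [34.3  2.3 -1. ]
jaw angle to canner y (rad, ccw+) -0.005 tilt [ 0.001 -0.    -1.   ] gap 0.0
F [-0.34 -2.09  3.87] T [-0.367  0.07   0.018] j [ 0.31  0.61 -0.31  1.71  0.23  0.86 -0.04] tq7 -0.03
t: 5.7
ee_pos: [0.5877, -0.0974, 0.1914]
tcp_rot: [-1.571, -0.041, 0.04]
wrist_force: [0.3, -3.6, 3.1]
finger_gap: 0.0001
t 5.7 pos [ 0.5877 -0.0974  0.1914] canner-frame rel slot_top mm [33.   2.2 -1.3]
jaw angle to canner y (rad, ccw+) -0.006 tilt [ 0.    -0.001 -1.   ] gap 0.1
F [ 0.25 -3.58  3.1 ] T [-0.728 -0.027 -0.032] j [ 0.31  0.61 -0.31  1.71  0.23  0.86 -0.05] tq7 0.009
[[321.15832729 184.01546871]]
```

```bash
python3 -m handwheel '0 0 .001 0 0 0 0;0 0 .001 0 0 0 0;0 0 0 0 0 0 0'; python3 st.py;python3 -m handwheel '0 0 .001 0 0 0 0;0 0 .001 0 0 0 0;0 0 0 0 0 0 0'; python3 st.py
```

```text
t: 6.05
ee_pos: [0.5876, -0.0971, 0.1914]
tcp_rot: [-1.573, -0.04, 0.039]
wrist_force: [1.4, -8.2, 3.8]
finger_gap: 0.0002
t 6.05 pos [ 0.5876 -0.0971  0.1914] canner-frame rel slot_top mm [32.7  2.2 -1.3]
jaw angle to canner y (rad, ccw+) -0.007 tilt [ 0.001 -0.003 -1.   ] gap 0.2
F [ 1.35 -8.2   3.76] T [-1.453 -0.086  0.022] j [ 0.31  0.61 -0.3   1.71  0.23  0.85 -0.05] tq7 0.004
t: 6.35
ee_pos: [0.5876, -0.0969, 0.1915]
tcp_rot: [-1.576, -0.039, 0.038]
wrist_force: [1.4, -11.0, 3.1]
finger_gap: -0.0001
t 6.35 pos [ 0.5876 -0.0969  0.1915] canner-frame rel slot_top mm [32.5  2.1 -1.2]
jaw angle to canner y (rad, ccw+) -0.008 tilt [ 0.001 -0.005 -1.   ] gap -0.1
F [  1.39 -10.97   3.08] T [-2.004 -0.159 -0.048] j [ 0.3   0.61 -0.3   1.71  0.23  0.85 -0.05] tq7 -0.002
```

```bash
python3 -m handwheel '0 0 -.01 0 0 0 0;0 0 -.03 0 0 0 0;0 -.02 -.03 0 0 0 0;0 -.03 -.03 0 0 0 30;0 0 0 0 0 0 30;0 0 0 0 0 0 30'; python3 st.py; python3 - <<'E'
from h import *
t=viewer.camera("top"); s=viewer.camera("scene")
a=cv2.resize(t["image"][160:210,290:340,::-1],None,fx=8,fy=8,interpolation=cv2.INTER_CUBIC)
b=cv2.resize(s["image"][185:235,205:255,::-1],None,fx=8,fy=8,interpolation=cv2.INTER_CUBIC)
im=np.hstack([a,b]); im=(255*(im/255.)**.55).astype(np.uint8)
cv2.imwrite("pics/c4.png",im)
E
```

```text
t: 6.95
ee_pos: [0.5925, -0.1918, 0.2412]
tcp_rot: [-1.569, -0.04, 0.04]
wrist_force: [-0.2, 0.7, -0.1]
finger_gap: 0.0298
t 6.95 pos [ 0.5925 -0.1918  0.2412] canner-frame rel slot_top mm [127.5   1.7  48.5]
jaw angle to canner y (rad, ccw+) -0.006 tilt [ 0.     0.002 -1.   ] gap 29.8
F [-0.18  0.75 -0.1 ] T [ 0.015  0.029 -0.015] j [ 0.47  0.59 -0.32  1.58  0.21  1.    0.13] tq7 0.03
```

View pics/c4.png

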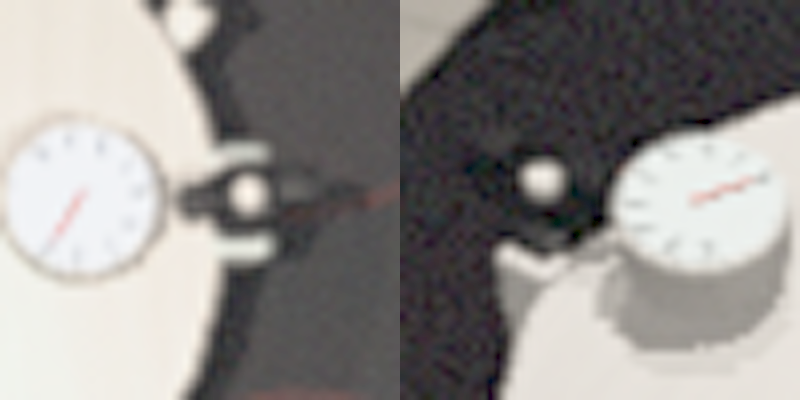

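```bash
python3 -m handwheel '-.0017 0 .03 0 0 0 30;0 0 .03 0 0 0 30;0 0 .03 0 0 0 30;0 0 .025 0 0 0 30;0 0 .0125 0 0 0 30;0 0 0 0 0 0 30;0 0 0 0 0 0 30'; python3 st.py
```

```text
t: 7.75
ee_pos: [0.584, -0.066, 0.2409]
tcp_rot: [-1.571, -0.04, 0.041]
wrist_force: [0.2, 0.7, -0.5]
finger_gap: 0.0298
t 7.75 pos [ 0.584  -0.066   0.2409] canner-frame rel slot_top mm [ 1.4  0.3 48.2]
jaw angle to canner y (rad, ccw+) -0.005 tilt [-0.001 -0.001 -1.   ] gap 29.8
F [ 0.25  0.69 -0.47] T [-0.04  -0.004  0.045] j [ 0.28  0.54 -0.33  1.68  0.21  0.95 -0.08] tq7 -0.011
```

```bash
python3 -m handwheel '0 .01 .001 0 0 0 30;0 .01 0 0 0 0 30;0 .01 0 0 0 0 30;0 .005 0 0 0 0 30;0 0 0 0 0 0 30;0 0 0 0 0 0 30'; python3 st.py; python3 -m handwheel '0 0 0 0 0 0 5;0 0 0 0 0 0 5;0 0 0 0 0 0 5;0 0 0 0 0 0 5;0 0 0 0 0 0 5' 25; python3 st.py
```

```text
t: 8.35
ee_pos: [0.5842, -0.0643, 0.2062]
tcp_rot: [-1.57, -0.04, 0.041]
wrist_force: [-0.4, 0.0, 0.7]
finger_gap: 0.03
t 8.35 pos [ 0.5842 -0.0643  0.2062] canner-frame rel slot_top mm [-0.3  0.6 13.5]
jaw angle to canner y (rad, ccw+) -0.005 tilt [-0.  0. -1.] gap 30.0
F [-0.39  0.02  0.74] T [ 0.076 -0.04   0.043] j [ 0.27  0.58 -0.32  1.72  0.23  0.88 -0.1 ] tq7 -0.002
t: 8.85
ee_pos: [0.5852, -0.0643, 0.2068]
tcp_rot: [-1.571, -0.043, 0.039]
wrist_force: [4.6, -0.7, -0.4]
finger_gap: 0.0111
t 8.85 pos [ 0.5852 -0.0643  0.2068] canner-frame rel slot_top mm [-0.2  1.6 14.1]
jaw angle to canner y (rad, ccw+) -0.005 tilt [ 0.002 -0.    -1.   ] gap 11.1
F [ 4.61 -0.75 -0.43] T [-0.152 -0.972  0.003] j [ 0.27  0.58 -0.32  1.72  0.23  0.88 -0.1 ] tq7 -0.013
```

```bash
python3 -m handwheel '.001 0 0 0 0 0 5;.001 0 0 0 0 0 5;0 0 0 0 .15 0 5;0 0 0 0 .15 0 5;0 0 0 0 .15 0 5;0 0 0 0 .15 0 5;0 0 0 0 .15 0 5;0 0 0 0 0 0 5;0 0 0 0 0 0 5'; python3 st.py;  python3 - <<'E'
from h import *
t=viewer.camera("top"); s=viewer.camera("scene")
a=cv2.resize(t["image"][160:210,290:340,::-1],None,fx=8,fy=8,interpolation=cv2.INTER_CUBIC)
b=cv2.resize(s["image"][170:245,190:265,::-1],None,fx=5.34,fy=5.34,interpolation=cv2.INTER_CUBIC)[:400,:400]
im=np.hstack([a,b]); im=(255*(im/255.)**.5).astype(np.uint8)
cv2.imwrite("pics/c5.png",im)
E
```

```text
t: 9.75
ee_pos: [0.5852, -0.0641, 0.2063]
tcp_rot: [-1.531, 0.421, -0.418]
wrist_force: [-1.1, -1.5, 3.7]
finger_gap: 0.0113
t 9.75 pos [ 0.5852 -0.0641  0.2063] canner-frame rel slot_top mm [-0.4  1.6 13.6]
jaw angle to canner y (rad, ccw+) -0.591 tilt [-0.002 -0.    -1.   ] gap 11.3
F [-1.14 -1.51  3.7 ] T [-0.165  0.323 -0.014] j [ 0.16  0.57 -0.15  1.72  0.11  0.86 -0.58] tq7 -0.032
```

View pics/c5.png

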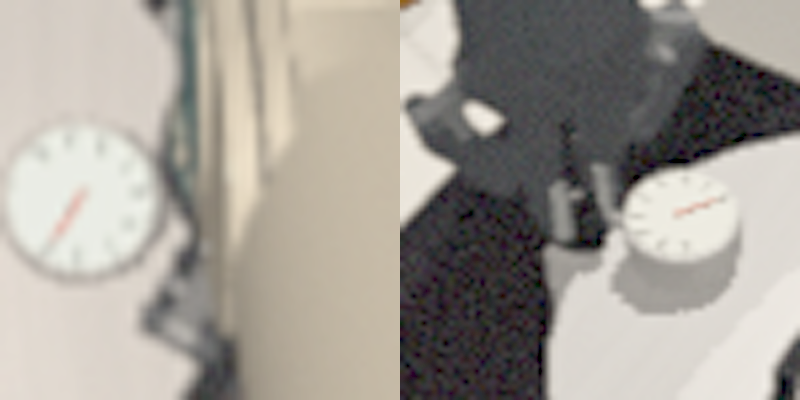

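```bash
for i in 1; do python3 -m handwheel '0 0 0 0 .15 0 5;0 0 0 0 .15 0 5;0 0 0 0 .1 0 5;0 0 0 0 0 0 5'; python3 st.py | tail -2;done; python3 -m handwheel '0 0 0 0 .1 0 5;0 0 0 0 .1 0 5;0 0 0 0 0 0 5' >/dev/null; python3 st.py;  python3 -m handwheel '0 0 0 0 .06 0 5;0 0 0 0 .06 0 5;0 0 0 0 0 0 5' >/dev/null; python3 st.py
```

```text
t: 10.25
ee_pos: [0.5851, -0.0639, 0.2061]
tcp_rot: [-1.468, 0.666, -0.663]
wrist_force: [-2.4, -0.4, 4.0]
finger_gap: 0.011
jaw angle to canner y (rad, ccw+) -0.907 tilt [-0.002  0.    -1.   ] gap 11.0
F [-2.36 -0.43  4.05] T [-0.073  0.648  0.005] j [ 0.1   0.57 -0.07  1.72  0.05  0.86 -0.83] tq7 -0.427
t 10.55 pos [ 0.5851 -0.0638  0.206 ] canner-frame rel slot_top mm [-0.7  1.5 13.3]
jaw angle to canner y (rad, ccw+) -1.063 tilt [-0.002  0.    -1.   ] gap 11.3
F [-2.56 -0.42  4.24] T [-0.001  0.791 -0.008] j [ 0.08  0.57 -0.02  1.72  0.02  0.86 -0.96] tq7 -0.408
t 10.85 pos [ 0.5851 -0.0637  0.206 ] canner-frame rel slot_top mm [-0.8  1.5 13.3]
jaw angle to canner y (rad, ccw+) -1.156 tilt [-0.002  0.001 -1.   ] gap 11.2
F [-3.51  0.26  3.29] T [0.138 0.919 0.02 ] j [ 0.06  0.57  0.    1.72 -0.    0.85 -1.04] tq7 -0.229
```

```bash
cat > ck.py <<'E'
from h import *
import sys
o=env.observe(); M=R.from_rotvec(o["tcp_rot"]).as_matrix()
print(round(o["t"],2),"jaw",round(float(np.arctan2(M[1,0],M[0,0])-.057),3),"Tz",o["torque"][2].round(3),"tq7",round(o["joint_torque"][6],3),"F",o["wrist_force"].round(1),"z",(o["ee_pos"][2]*1e3).round(1),"gap",round(o["finger_gap"]*1e3,1),"j7",o["joints"][6].round(2))
sys.exit(bool(o["torque"][2]>float(sys.argv[1]) or np.abs(o["wrist_force"]).max()>9))
E
H='python3 -m handwheel'
$H '0 0 0 0 .06 0 5;0 0 0 0 .06 0 5;0 0 0 0 0 0 5' >/dev/null; python3 ck.py .07 && $H '0 0 0 0 .06 0 5;0 0 0 0 .06 0 5;0 0 0 0 0 0 5' >/dev/null; python3 ck.py .07 && $H '0 0 0 0 .06 0 5;0 0 0 0 .06 0 5;0 0 0 0 0 0 5' >/dev/null; python3 ck.py .07 && $H '0 0 0 0 .06 0 5;0 0 0 0 .06 0 5;0 0 0 0 0 0 5' >/dev/null; python3 ck.py .07
```

```text
11.15 jaw -1.251 Tz -0.044 tq7 -0.23 F [-4.3  0.7  3.9] z 205.9 gap 11.5 j7 -1.11
11.45 jaw -1.345 Tz 0.015 tq7 -0.23 F [-4.9  0.3  2.5] z 205.9 gap 11.1 j7 -1.19
11.75 jaw -1.44 Tz -0.003 tq7 -0.204 F [-6.   1.6  1.9] z 205.8 gap 11.2 j7 -1.26
12.05 jaw -1.534 Tz -0.049 tq7 -0.197 F [-5.3  0.6  1.9] z 205.8 gap 11.5 j7 -1.34
```

```bash
H='python3 -m handwheel'
$H '0 0 -.002 0 .06 0 5;0 0 0 0 .06 0 5;0 0 0 0 0 0 5' >/dev/null; python3 ck.py .08 && $H '0 0 0 0 .06 0 5;0 0 0 0 .06 0 5;0 0 0 0 0 0 5' >/dev/null; python3 ck.py .08 && $H '0 0 0 0 .06 0 5;0 0 0 0 .06 0 5;0 0 0 0 0 0 5' >/dev/null; python3 ck.py .08 && $H '0 0 0 0 .06 0 5;0 0 0 0 .06 0 5;0 0 0 0 0 0 5' >/dev/null; python3 ck.py .08 && $H '0 0 0 0 .06 0 5;0 0 0 0 .06 0 5;0 0 0 0 0 0 5' >/dev/null; python3 ck.py .08
```

```text
12.35 jaw -1.627 Tz -0.059 tq7 -0.233 F [-0.7  2.5 -2.6] z 205.8 gap 11.2 j7 -1.42
12.65 jaw -1.722 Tz -0.005 tq7 -0.235 F [ 0.5  3.2 -5.8] z 205.7 gap 11.0 j7 -1.49
12.95 jaw -1.816 Tz -0.012 tq7 -0.237 F [ 1.1  3.5 -7.9] z 205.7 gap 11.6 j7 -1.57
13.25 jaw -1.91 Tz 0.002 tq7 -0.239 F [ 1.8  3.3 -9. ] z 205.7 gap 11.0 j7 -1.64
13.25 jaw -1.91 Tz 0.002 tq7 -0.239 F [ 1.8  3.3 -9. ] z 205.7 gap 11.0 j7 -1.64
```

```bash
H='python3 -m handwheel'
$H '0 .0004 0 0 .06 0 5;0 0 0 0 .06 0 5;0 0 0 0 0 0 5' >/dev/null; python3 ck.py .09 && $H '0 .0001 0 0 .06 0 5;0 0 0 0 .06 0 5;0 0 0 0 0 0 5' >/dev/null; python3 ck.py .09 && $H '0 .0001 0 0 .06 0 5;0 0 0 0 .06 0 5;0 0 0 0 0 0 5' >/dev/null; python3 ck.py .09 && $H '0 .0001 0 0 .06 0 5;0 0 0 0 .06 0 5;0 0 0 0 0 0 5' >/dev/null; python3 ck.py .09 && $H '0 .0001 0 0 .06 0 5;0 0 0 0 .06 0 5;0 0 0 0 0 0 5' >/dev/null; python3 ck.py .09
```

```text
13.55 jaw -2.005 Tz -0.068 tq7 -0.239 F [ 1.7  4.3 -8.7] z 205.6 gap 11.5 j7 -1.72
13.85 jaw -2.099 Tz -0.002 tq7 -0.216 F [ 2.9  4.7 -9. ] z 205.5 gap 11.5 j7 -1.8
13.85 jaw -2.099 Tz -0.002 tq7 -0.216 F [ 2.9  4.7 -9. ] z 205.5 gap 11.5 j7 -1.8
13.85 jaw -2.099 Tz -0.002 tq7 -0.216 F [ 2.9  4.7 -9. ] z 205.5 gap 11.5 j7 -1.8
13.85 jaw -2.099 Tz -0.002 tq7 -0.216 F [ 2.9  4.7 -9. ] z 205.5 gap 11.5 j7 -1.8
```

```bash
sed -i 's/>9))/>14))/' ck.py; H='python3 -m handwheel'
$H '-.0012 .0006 .0003 0 .06 0 5;0 0 0 0 .06 0 5;0 0 0 0 0 0 5' >/dev/null; python3 ck.py .09 && $H '0 .0001 0 0 .06 0 5;0 0 0 0 .06 0 5;0 0 0 0 0 0 5' >/dev/null; python3 ck.py .09 && $H '0 .0001 0 0 .06 0 5;0 0 0 0 .06 0 5;0 0 0 0 0 0 5' >/dev/null; python3 ck.py .09 && $H '0 .0001 0 0 .06 0 5;0 0 0 0 .06 0 5;0 0 0 0 0 0 5' >/dev/null; python3 ck.py .09 && $H '0 .0001 0 0 .06 0 5;0 0 0 0 .06 0 5;0 0 0 0 0 0 5' >/dev/null; python3 ck.py .09
```

```text
14.15 jaw -2.194 Tz -0.076 tq7 -0.216 F [ 0.1  4.  -3.3] z 205.5 gap 11.3 j7 -1.87
14.45 jaw -2.288 Tz -0.061 tq7 -0.216 F [-0.1  4.1 -2.1] z 205.5 gap 11.3 j7 -1.95
14.75 jaw -2.382 Tz 0.036 tq7 -0.241 F [-0.4  4.3 -0.6] z 205.4 gap 11.3 j7 -2.02
15.05 jaw -2.476 Tz 0.006 tq7 -0.264 F [-1.   5.1 -0.8] z 205.4 gap 11.4 j7 -2.1
15.35 jaw -2.571 Tz 0.093 tq7 -0.307 F [-0.5  4.2  1.2] z 205.4 gap 11.5 j7 -2.17
```

```bash
H='python3 -m handwheel'
$H '0 0 0 0 .06 0 5;0 0 0 0 .06 0 5;0 0 0 0 0 0 5' >/dev/null; python3 ck.py .24 && $H '0 0 0 0 .06 0 5;0 0 0 0 .06 0 5;0 0 0 0 0 0 5' >/dev/null; python3 ck.py .24 && $H '0 0 0 0 0 0 5' >/dev/null; python3 ck.py .24;  $H '0 0 0 0 0 0 5' >/dev/null; python3 ck.py .24;  $H '0 0 0 0 0 0 5' >/dev/null; python3 ck.py .24;  $H '0 0 0 0 0 0 5' >/dev/null; python3 ck.py .24
```

```text
15.65 jaw -2.665 Tz 0.074 tq7 -0.324 F [-0.3  5.   2.5] z 205.4 gap 11.3 j7 -2.25
15.95 jaw -2.759 Tz 0.072 tq7 -0.323 F [-0.6  5.8  4. ] z 205.3 gap 11.0 j7 -2.32
16.05 jaw -2.759 Tz 0.045 tq7 -0.071 F [-0.5  5.   3.2] z 205.3 gap 11.7 j7 -2.32
16.15 jaw -2.759 Tz 0.092 tq7 -0.075 F [-0.4  5.8  4.1] z 205.4 gap 11.2 j7 -2.32
16.25 jaw -2.759 Tz 0.054 tq7 -0.075 F [-0.7  4.1  3. ] z 205.3 gap 11.2 j7 -2.32
16.35 jaw -2.759 Tz 0.068 tq7 -0.075 F [-1.   5.6  3.6] z 205.3 gap 11.7 j7 -2.32
```

```bash
H='python3 -m handwheel'
$H '0 0 0 0 0 0 5;0 0 0 0 0 0 5' 60 >/dev/null; python3 ck.py .24; $H '0 0 0 0 0 0 5' >/dev/null; python3 ck.py .24;
for k in 1 2; do $H '0 0 0 0 .06 0 5;0 0 0 0 0 0 5;0 0 0 0 0 0 5' >/dev/null; python3 ck.py .24;  $H '0 0 0 0 0 0 5' >/dev/null; python3 ck.py .24;  $H '0 0 0 0 0 0 5' >/dev/null; python3 ck.py .24; done
```

```text
16.55 jaw -2.759 Tz 0.073 tq7 -0.086 F [-0.3  6.3  4.2] z 205.4 gap 10.7 j7 -2.32
16.65 jaw -2.759 Tz 0.097 tq7 -0.086 F [-0.6  5.2  4.1] z 205.4 gap 10.8 j7 -2.32
16.95 jaw -2.806 Tz 0.086 tq7 -0.106 F [-0.2  5.3  3.9] z 205.4 gap 10.4 j7 -2.36
17.05 jaw -2.806 Tz 0.05 tq7 -0.098 F [-0.5  4.7  4.1] z 205.4 gap 10.5 j7 -2.36
17.15 jaw -2.806 Tz 0.054 tq7 -0.098 F [0.2 4.9 5.4] z 205.4 gap 10.8 j7 -2.36
17.45 jaw -2.853 Tz 0.064 tq7 -0.058 F [-1.   4.8  4. ] z 205.4 gap 10.6 j7 -2.4
17.55 jaw -2.853 Tz 0.047 tq7 -0.05 F [0.  4.9 4.5] z 205.4 gap 10.5 j7 -2.4
17.65 jaw -2.853 Tz 0.094 tq7 -0.05 F [-0.2  5.   4.5] z 205.4 gap 10.4 j7 -2.4
```

```bash
H='python3 -m handwheel'
$H '-.0007 .0001 -.0019 0 0 0 5;0 0 0 0 0 0 5;0 0 0 0 0 0 5' >/dev/null; python3 ck.py .24; $H '0 0 0 0 0 0 5' >/dev/null; python3 ck.py .24; $H '0 0 0 0 0 0 5' >/dev/null; python3 ck.py .24;python3 st.py | head -1
for k in 1 2; do $H '0 0 0 0 .06 0 5;0 0 0 0 0 0 5;0 0 0 0 0 0 5' >/dev/null; python3 ck.py .24;  $H '0 0 0 0 0 0 5' >/dev/null; python3 ck.py .24;  $H '0 0 0 0 0 0 5' >/dev/null; python3 ck.py .24; done
```

```text
17.95 jaw -2.855 Tz 0.181 tq7 -0.149 F [-1.   1.4  4.3] z 205.4 gap 10.8 j7 -2.4
18.05 jaw -2.855 Tz 0.144 tq7 -0.15 F [-0.4  0.   5.7] z 205.4 gap 10.8 j7 -2.4
18.15 jaw -2.856 Tz 0.119 tq7 -0.15 F [-0.2  1.1  5.1] z 205.4 gap 10.3 j7 -2.4
t 18.15 pos [ 0.5855 -0.0631  0.2054] canner-frame rel slot_top mm [-1.4  2.  12.7]
18.45 jaw -2.903 Tz 0.147 tq7 -0.132 F [0.4 1.8 5.1] z 205.4 gap 11.0 j7 -2.44
18.55 jaw -2.903 Tz 0.118 tq7 -0.124 F [-0.1  0.9  5. ] z 205.4 gap 10.7 j7 -2.44
18.65 jaw -2.903 Tz 0.049 tq7 -0.124 F [-0.3  0.8  4.7] z 205.4 gap 10.6 j7 -2.44
18.95 jaw -2.95 Tz 0.065 tq7 -0.075 F [-0.2  1.   6.1] z 205.4 gap 10.7 j7 -2.48
19.05 jaw -2.95 Tz 0.136 tq7 -0.067 F [-0.4  0.9  4.8] z 205.4 gap 10.4 j7 -2.48
19.15 jaw -2.95 Tz 0.038 tq7 -0.068 F [-0.8  0.9  5.5] z 205.4 gap 10.3 j7 -2.48
```

```bash
H='python3 -m handwheel'
$H '0 0 0 0 .03 0 5' >/dev/null; python3 ck.py .4; $H '0 0 0 0 .03 0 5' >/dev/null; python3 ck.py .4; $H '0 0 0 0 .03 0 5' >/dev/null; python3 ck.py .4; $H '0 0 0 0 .03 0 5' >/dev/null; python3 ck.py .4
```

```text
19.25 jaw -2.973 Tz 0.217 tq7 -0.015 F [0.3 0.9 4.4] z 205.4 gap 10.8 j7 -2.5
19.35 jaw -2.997 Tz 0.319 tq7 -0.081 F [-0.3  1.6  6.1] z 205.4 gap 10.6 j7 -2.52
19.45 jaw -3.021 Tz 0.304 tq7 -0.125 F [-0.   1.2  5.4] z 205.4 gap 10.6 j7 -2.54
19.55 jaw -3.044 Tz 0.258 tq7 -0.097 F [0.1 0.6 5. ] z 205.4 gap 10.6 j7 -2.55
```

```bash
python3 -m handwheel '0 0 0 0 0 0 28;0 0 0 0 0 0 28;0 0 0 0 0 0 28;0 0 0 0 0 0 28;0 -.005 0 0 0 0 28;0 -.01 0 0 0 0 28;0 -.02 0 0 0 0 28;0 -.02 0 0 0 0 28;0 -.02 0 0 0 0 28;0 0 0 0 0 0 28'; python3 st.py
```

```text
t: 20.55
ee_pos: [0.5869, -0.0621, 0.2833]
tcp_rot: [-0.158, 2.137, -2.14]
wrist_force: [0.5, 0.2, -0.4]
finger_gap: 0.0279
t 20.55 pos [ 0.5869 -0.0621  0.2833] canner-frame rel slot_top mm [-2.3  3.4 90.6]
jaw angle to canner y (rad, ccw+) -3.045 tilt [ 0.006 -0.001 -1.   ] gap 27.9
F [ 0.52  0.19 -0.43] T [-0.023  0.008 -0.005] j [-0.31  0.54  0.59  1.64 -0.34  1.05 -2.61] tq7 -0.084
```

```bash
python3 -m handwheel '0 0 .03 0 0 0 28;0 0 .04 0 0 0 28;0 0 .04 0 0 0 28;0 0 .03 0 0 0 28;0 0 .03 0 0 0 28;0 0 0 0 0 0 28'; python3 st.py|head -1; python3 - <<'E'
from h import *
t=viewer.camera("top"); s=viewer.camera("scene")
a=cv2.resize(t["image"][160:210,290:340,::-1],None,fx=8,fy=8,interpolation=cv2.INTER_CUBIC)
b=cv2.resize(s["image"][185:235,205:255,::-1],None,fx=8,fy=8,interpolation=cv2.INTER_CUBIC)
im=np.hstack([a,b]); im=(255*(im/255.)**.5).astype(np.uint8)
cv2.imwrite("pics/c6.png",im); 
E
```

```text
t: 21.15
ee_pos: [0.6097, -0.2353, 0.2794]
tcp_rot: [-0.159, 2.141, -2.15]
wrist_force: [-0.7, -0.6, 0.1]
finger_gap: 0.0279
t 21.15 pos [ 0.6097 -0.2353  0.2794] canner-frame rel slot_top mm [171.9  16.4  86.7]
```

View pics/c6.png

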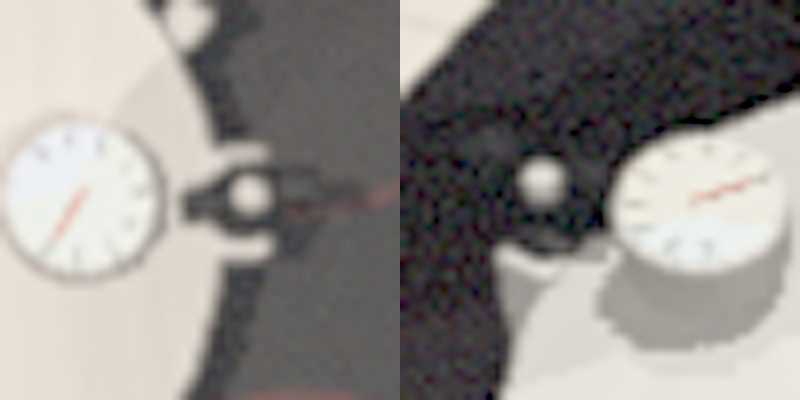

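```bash
python3 -c "
from workcell import env
print(env.close_job())"
```

```text
the job is handed in; nothing more can be done
None
```

The last clamp is closed and the job handed in at 21.2 s of the 72 s allowed. My best estimate of the final torque is 0.27 N m, with real uncertainty in that figure.

- **Bolt:** I pushed the bolt upright from outside with shut fingers until it met its hard stop, at about 11 N.
- **Turning:** I gripped the nut across its wings and ran it down clockwise about 3.04 rad in small steps. I did not use short arcs with regrasps. The closed fingers looked to clear the gauge all the way round, and the forces showed no push from it.
- **Torque:** The first signs that the nut was bearing came at about 2.3 rad. Turning on from there gives about 0.27 N m by the given stiffness. The last four readings taken while turning were 0.22, 0.32, 0.30 and 0.26 N m.
- **Readings that disagreed:** Readings taken at rest were lower, 0.04 to 0.18 N m, and shifted with side force. I put this down to the nut holding itself by friction and went by the readings while turning. The readings scatter by about 0.03 N m, so the torque is probably slightly above 0.25 and should be below 0.35.
- **Last picture:** After letting go and backing off, the bolt stands upright in the slot and the gauge looks unmoved. The wrist force was near zero, and the robot was touching nothing. I did not look at the jar, mug and spatula again, but the arm stayed well clear of them.

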